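# Press three soap rounds into one bar

## Task

Make one bar from the three leftover soap rounds: layer them flat in a centred stack on the white plate of the soap press, the large green one at the bottom, the medium amber one on it and the small pink one on top. Then take the press handle by its wooden grip and pull it down past the first two clicks to the third, and keep holding it there against its spring: finish while still holding the handle down, and leave the brush, soap box, paddle and peg carousel alone.

Things in the scene. Friction and masses are not known exactly. Their poses are not given: they have to be found in the camera images.
- press: teal enamelled soap press, bolted down, base 270 x 164 x 14 mm; origin at the centre of its underside, x along its length to the hinge end (away from the robot), y left, z up. White plate at x = -10. Two cheeks at x = 110 (y out to 82 either side, 86 high) carry the hinge. A steel click quadrant stands at x = 13 to 47, y = 76 to 82, 106 high
- plate (a point): centre of the flat top of the press's round white ceramic plate: 96 mm across, no rim, 34 mm above the ledge; axes as the press. The space above it is open while the arm is raised
- hinge (a point): middle of the arm's hinge axle, at x = 110 mm, y = 0 of the press, 66 mm above the ledge; the axle runs along the press's y
- press_arm (a joint): rad, press arm: 0 = raised at rest (86 degrees above level), growing as it is pulled down towards the robot. Soft clicks at about 1.32, 1.41 and 1.50 (arm level), crest before the third 1.455, stop 1.54. A return spring lifts it from any click. The foot meets the full stack at about 1.33; the pull needed at the grip rises from 1 N to about 8 N at the third click, each click adding 2 N
- grip: wooden sleeve turning freely on the handle bar, 24 mm diameter, 94 long along the press's y; origin at its centre. With t = 1.5 - arm value it lies 0.21 cos t - 0.03 sin t (m) from the hinge towards the press's -x and 0.21 sin t + 0.03 cos t above the hinge. Clear all round; side rails 62 mm either side of its middle. Pinch it from above, fingers on its -x and +x sides
- foot: black rubber-faced press foot, 48 mm across, 10 mm thick, sprung and pivoting under the arm's crossbar 120 mm from the hinge axle; comes down over the plate's middle. Origin at the centre of its back (upper) face. With the arm raised it stands near the hinge, 160 to 212 mm above the ledge, facing the robot
- soap_large: green soap round, a flat disc 64 mm across and 14 mm thick, about 45 g; origin at the centre of its underside, lying flat on the ledge at the start
- soap_medium: amber soap round, a flat disc 58 mm across and 14 mm thick, about 37 g; origin at the centre of its underside, lying flat on the ledge at the start
- soap_small: pink soap round, a flat disc 52 mm across and 14 mm thick, about 30 g; origin at the centre of its underside, lying flat on the ledge at the start
- brush: scrubbing brush with yellow handle and pale bristles, lying bristles down, 230 mm long along its x (head to +x), 45 mm wide, 40 mm high; origin on the ledge below the middle of its length; a bystander
- soap_box: clear acrylic soap box with snapped-down lid, 118 x 83 x 38 mm, origin at the centre of its underside; a bystander
- paddle: flat wooden clothes paddle, 370 mm long along its x (75 mm wide blade to +x), 10 mm thick, origin on the ledge near the middle of its length; a bystander
- carousel: white plastic turntable base, 150 mm across, of the peg carousel, fixed; origin at the centre of its underside. The carousel stands on it to 196 mm high, 172 mm across with its pegs; a bystander
- carousel_top (a joint): turn in rad of the peg carousel on its base, 0 at the start; a bystander

How it is judged:
By the outcome, as a careful person would: the job done as asked, in the order asked, and still so for the second after the job is handed in, while the arm keeps its last pose, push and grip.
It also fails if it takes over 72 s, if anything falls off the work surface, if the arm or the gripper's body presses on something with over 40 N, if the wrist force passes 120 N, or if a joint passes its speed limit or range.

## Robot

A 6-joint arm with a two-finger parallel gripper is mounted at the origin on the work surface. World frame = base frame: x ahead of the robot, y to its left, z up, the work surface at z = 0. Lengths are in m, angles in rad, forces in N, time in s.
With the tool pointing down it reaches from about 0.2 to 0.875 m from the base axis. Payload 3.4 kg.
Tool frame: the origin (TCP) lies at the very end of the fingers, on their centre line; the grasp point (between the pads) lies 19 mm behind it; z points along the fingers, y is the direction in which the jaws open and shut (so a half turn about z gives the same grasp; the last joint's range is limited). The gripper opens to 94 mm and grips with 3 to 60 N. Pads are 16 mm wide; open, the fingers measure 119 mm over their backs; the gripper's body (75 mm by 177 mm) begins 78 mm behind the grasp point.
Start: joints at [1.22, 0.276, 1.505, -0, 1.361, -0.121], TCP at [0.131, 0.56, 0.205] pointing down, gripper open.
Joint ranges: [-2.89, 2.89], [-0.75, 2.08], [0.22, 2.7], [-1.18, 4.32], [0.11, 2.71], [-2.7, 2.7]. Speed limits (rad/s): [2.57, 2.57, 3.14, 3.14, 3.14, 3.14].

## Interface

Orientations are given as a unit quaternion [w, x, y, z].
In Python, from cell import r gives the robot as it stands.
- The arm moves only by the tool play_rows, never from a script. Its argument "increments" is a list of rows, each an object with "offset": the shift along the tool's x, y, z in cm, a list of three; "rotation": the turn, a rotation vector about the tool's x, y, z in degrees, a list of three; "fingers": the closure, from -1 (fully open) to 1 (shut), so that 0 is half open. A call has 1 to 5 rows; each row shifts and turns the commanded pose from where the row before left it, along the tool's axes as they then stand; what a row does not reach is not made up. A row lasts 1/12 s, in which the tool goes at most 41.7 mm and 7.16 degrees, less where a joint would pass 70% of its speed; a pose out of reach is approached as far as the arm can. A call with a gripper value outside its range is refused whole. The fingers move at their own pace and stop on an object; "force" is the grip in N (left out, the last holds). Time passes only in rows, so rows that do not move let the fingers close. It gives the time, the measured TCP pose, the force and the opening at its end, in the units of the state.
- r.get_state(): the state, without advancing time (a new reading comes with each control period).
- r.grab_frame(name): name is "scene" or "top" or "wrist"; returns a dict with "color" (384x512x3 uint8, red, green, blue), "z_map" (384x512 float32, m along the optical axis (not along the pixel's ray), 0 where there is no reading), "fx", "fy", "cx", "cy" (pixels), "position" and "rotation" of the camera in the world. Camera axes: x right, y down, z forward; pixel columns grow to the right and rows downward; lengths in m; the calibration is good to about 2 mm. A picture is of the moment at which its call begins.
- r.job_done(): hands the job in, once; it reports no verdict.
The state is a dict: "t": time; "joints": joint angles; "qvel": joint speeds; "joint_efforts": joint torques, N m; "eef_pos": TCP position; "eef_rot": TCP orientation; "wrist_force": force on the tool from outside, world axes, zero at the start; "wrist_torque": the same for the moment, N m; "grip_width": opening from 0.0 (shut) to 1.0 (fully open).
Only numpy, scipy, OpenCV 4.12 (cv2) and the standard library are available. Lean on these libraries where they do the work, as an engineer would, in place of code of your own. Each camera call takes 0.05 s, during which the arm holds its last target. There are 200 camera calls.

## Working session

There is one attempt and no reset: what is moved stays moved. The work goes in short steps, Python scripts to look and compute and a tool call to move; the robot and the scene stay as the last step left them, time stands still between calls to the robot, and variables do not carry over. Pictures are saved under pics/ and viewed, about 8 in all and at most 12, crops included, and the job is handed in when it is done.

Besides the shell and the picture viewer there is one more tool, called as name(argument=value, ...), one argument or row to a line, values as JSON. play_rows: Moves the arm, as the interface text tells. Its arguments: {"type":"object","properties":{"increments":{"type":"array","items":{"type":"object","properties":{"offset":{"type":"array","items":{"type":"number"}},"rotation":{"type":"array","items":{"type":"number"}},"fingers":{"type":"number"}}}},"force":{"type":"number"}},"required":["increments"]}

```bash
mkdir -p pics; cat > h.py <<'E'
import numpy as np, cv2
from cell import r
def grab(n,save=None):
    f=r.grab_frame(n)
    if save: cv2.imwrite('pics/'+save,cv2.cvtColor(f['color'],cv2.COLOR_RGB2BGR))
    return f
def world(f):
    z=f['z_map'];v,u=np.indices(z.shape)
    p=np.stack([(u-f['cx'])/f['fx']*z,(v-f['cy'])/f['fy']*z,z],-1)
    R=np.array(f['rotation'])
    if R.size==4:
        from scipy.spatial.transform import Rotation as Q
        R=Q.from_quat(np.roll(R,-1)).as_matrix()
    P=p@R.T+np.array(f['position']); P[z==0]=np.nan
    return P
E
python3 - <<'E'
from h import *
a=grab('top');b=grab('scene')
im=np.vstack([a['color'],b['color']])
cv2.imwrite('pics/a.png',cv2.cvtColor(a['color'],cv2.COLOR_RGB2BGR))
cv2.imwrite('pics/b.png',cv2.cvtColor(b['color'],cv2.COLOR_RGB2BGR))
np.savez('f.npz',a=world(a),b=world(b),ca=a['color'],cb=b['color'])
print(a['position'],a['rotation'],a['fx'],b['position'],b['rotation'])
print(r.get_state())
for n in ('a','b'):
    pass
E
```

```text
[0.32331717 0.05685264 1.34562409] [-0.06213326  0.70916065 -0.69901265  0.0679113 ] 363.9233817961365 [1.02825717 0.38833158 1.18602043] [-0.11472605  0.43063991  0.86483616 -0.23118307]
{'t': 0.1, 'joints': array([ 1.22001353e+00,  2.76533895e-01,  1.50597085e+00,  1.83858916e-05,
        1.36071497e+00, -1.20986768e-01]), 'qvel': array([-1.10558442e-05, -6.17103026e-04, -3.44397443e-03, -1.16430884e-03,
        1.86286445e-04,  1.17199357e-03]), 'joint_efforts': array([ 2.84604335e-03, -4.05457306e+01, -2.37780654e+01,  7.00696651e-02,
        2.98270653e-02, -4.29248325e-05]), 'eef_pos': array([0.13079138, 0.55941571, 0.20470425]), 'eef_rot': array([-1.98864614e-04,  1.14647250e-01,  9.93405932e-01, -7.88899135e-04]), 'wrist_force': array([ 0.42305077, -0.15879862, -0.1711044 ]), 'wrist_torque': array([-0.0284523 , -0.0201811 ,  0.04258667]), 'grip_width': 1.0010349493261748}
```

View pics/a.png

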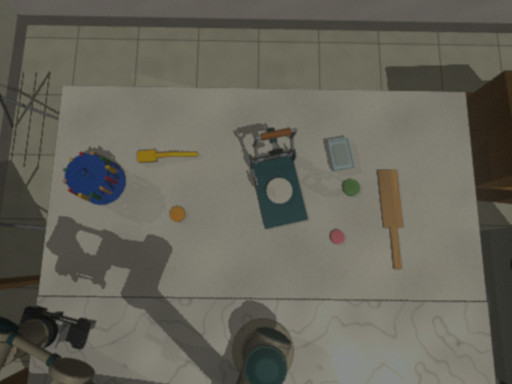

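View pics/b.png

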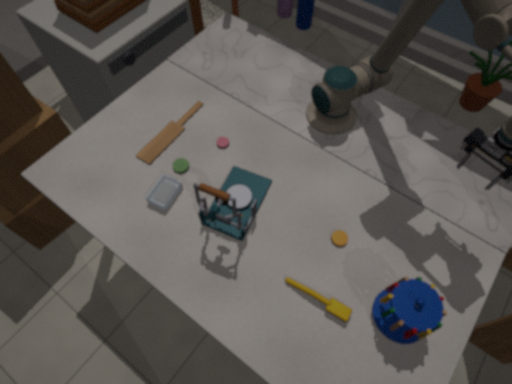

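The top view shows the robot base at about (265,355), the plate at (279,190), and the green round at (350,187), amber at (178,213) and pink at (337,236). The grip is at (276,133), and the box is near the green round. Next I measure these.

```bash
cat > m.py <<'E'
from h import *
d=np.load('f.npz')
for k,seeds in (('a',dict(green=(350,187),amber=(178,213),pink=(337,236),plate=(279,190),grip=(276,133),box=(340,153))),('b',dict(green=(181,165),amber=(340,238),pink=(223,143),plate=(239,196),grip=(212,191)))):
    C=cv2.cvtColor(d['c'+k],cv2.COLOR_RGB2LAB).astype(float);P=d[k]
    for n,(u,v) in seeds.items():
        ref=np.median(C[v-2:v+3,u-2:u+3].reshape(-1,3),0)
        m=(np.linalg.norm((C-ref)*[.5,1,1],axis=-1)<(22 if n!='plate' else 12)).astype(np.uint8)
        m[:, :max(0,u-25)]=0;m[:,u+25:]=0;m[:v-25]=0;m[v+25:]=0
        _,L=cv2.connectedComponents(m);mm=L==L[v,u]
        p=P[mm];vv,uu=np.nonzero(mm)
        z=np.nanmedian(p[:,2]);q=p[abs(p[:,2]-z)<.008]
        c,s,a=cv2.minAreaRect((q[:,:2]*1000).astype(np.float32))
        print(k,n,mm.sum(),'mean',np.nanmean(q,0).round(4),'rect',np.round(c,1),np.round(s,1),round(a,1))
# press base axis
P=d['a'];C=d['ca'].astype(int);z=P[...,2]
m=(abs(z-.014)<.007)&(C[...,1]-C[...,0]>15)&(C[...,2]-C[...,0]>15)
v,u=np.indices(m.shape);m&=(u>240)&(u<320)&(v>140)&(v<235)
c,s,a=cv2.minAreaRect((P[m][:,:2]*1000).astype(np.float32));print('base',m.sum(),c,s,a)
E
python3 m.py
```

```text
a green 289 mean [ 0.5769 -0.3256  0.0147] rect [ 578.3 -326.3] [60.5 62.4] 64.6
a amber 201 mean [0.4676 0.3175 0.0144] rect [468.2 317.3] [54.7 55. ] 64.8
a pink 184 mean [ 0.3928 -0.2683  0.0146] rect [ 392.3 -267.8] [50.8 47.2] 89.4
a plate 499 mean [ 0.5569 -0.0559  0.0345] rect [557.4 -56.2] [88.5 90.5] 90.0
a grip 425 mean [ 0.6861 -0.0209  0.2853] rect [686.4 -15.1] [ 22.5 116.4] 13.3
a box 2500 mean [ 0.7142 -0.2896  0.001 ] rect [ 713.8 -292.5] [192.5 203. ] 88.9
b green 233 mean [ 0.5835 -0.3259  0.012 ] rect [ 582.6 -326.1] [62.4 61.3] 46.7
b amber 208 mean [0.4722 0.3182 0.0124] rect [473.9 318.8] [53.3 54.7] 33.3
b pink 157 mean [ 0.3992 -0.268   0.011 ] rect [ 395.3 -272.2] [59.6 51.7] 54.3
b plate 350 mean [ 0.5525 -0.0526  0.0325] rect [550.  -53.4] [94. 70.] 68.1
b grip 259 mean [ 0.6955 -0.0216  0.2856] rect [693.8 -23.7] [23.3 93.3] 13.6
base 1880 (557.4950561523438, -55.05711364746094) (243.6976776123047, 154.23992919921875) 13.25749683380127
```

play_rows(
  increments=[
    {"offset":[-2.4,-2.9,0],"rotation":[0,0,0],"fingers":-1},
    {"offset":[-2.4,-2.9,0],"rotation":[0,0,0],"fingers":-1},
    {"offset":[-2.4,-2.9,0],"rotation":[0,0,0],"fingers":-1},
    {"offset":[-2.4,-2.9,0],"rotation":[0,0,0],"fingers":-1},
    {"offset":[-2.4,-2.9,0],"rotation":[0,0,0],"fingers":-1},
  ],
)

```text
t: 0.52
eef_pos: [0.2149, 0.3896, 0.205]
eef_rot: [-0.0, 0.114, 0.993, -0.0]
wrist_force: [0.1, -0.2, -0.1]
grip_width: 1.002
```

play_rows(
  increments=[
    {"offset":[-2.5,-3.0,0],"rotation":[0,0,0],"fingers":-1},
    {"offset":[-2.5,-3.0,0],"rotation":[0,0,0],"fingers":-1},
    {"offset":[-2.5,-3.0,0],"rotation":[0,0,0],"fingers":-1},
    {"offset":[-2.5,-3.0,0],"rotation":[0,0,0],"fingers":-1},
    {"offset":[-2.5,-3.0,0],"rotation":[0,0,0],"fingers":-1},
  ],
)

```text
t: 0.93
eef_pos: [0.3024, 0.2151, 0.2054]
eef_rot: [0.0, 0.114, 0.993, 0.0]
wrist_force: [1.0, -0.0, -0.5]
grip_width: 0.999
```

play_rows(
  increments=[
    {"offset":[-2.5,-3.0,0],"rotation":[0,0,0],"fingers":-1},
    {"offset":[-2.5,-3.0,0],"rotation":[0,0,0],"fingers":-1},
    {"offset":[-2.5,-3.0,0],"rotation":[0,0,0],"fingers":-1},
    {"offset":[-2.5,-3.0,0],"rotation":[0,0,0],"fingers":-1},
    {"offset":[-2.5,-3.0,0],"rotation":[0,0,0],"fingers":-1},
  ],
)

```text
t: 1.35
eef_pos: [0.39, 0.0404, 0.2054]
eef_rot: [0.0, 0.115, 0.993, 0.0]
wrist_force: [0.1, 0.5, -0.3]
grip_width: 1.0
```

play_rows(
  increments=[
    {"offset":[-2.5,-3.0,0],"rotation":[0,0,0],"fingers":-1},
    {"offset":[-2.5,-3.0,0],"rotation":[0,0,0],"fingers":-1},
    {"offset":[-2.5,-3.0,0],"rotation":[0,0,0],"fingers":-1},
    {"offset":[-2.5,-3.0,0],"rotation":[0,0,0],"fingers":-1},
    {"offset":[-2.5,-3.0,0],"rotation":[0,0,0],"fingers":-1},
  ],
)

```text
t: 1.77
eef_pos: [0.4776, -0.1341, 0.2051]
eef_rot: [-0.0, 0.115, 0.993, 0.0]
wrist_force: [0.2, 0.2, 0.6]
grip_width: 0.998
```

play_rows(
  increments=[
    {"offset":[-2.0,-2.4,0],"rotation":[0,0,-5.3],"fingers":-1},
    {"offset":[0,0,0],"rotation":[0,0,-5.3],"fingers":-1},
    {"offset":[0,0,0],"rotation":[0,0,-5.3],"fingers":-1},
    {"offset":[0,0,0],"rotation":[0,0,-5.3],"fingers":-1},
    {"offset":[0,0,0],"rotation":[0,0,-5.3],"fingers":-1},
  ],
)

```text
t: 2.18
eef_pos: [0.4912, -0.1604, 0.2047]
eef_rot: [-0.001, -0.118, 0.993, 0.0]
wrist_force: [0.0, 0.4, -0.0]
grip_width: 1.003
```

```bash
cat >> h.py <<'E'
def to(x,y,z):
    "tool-frame offset (cm) from here to a world point"
    from scipy.spatial.transform import Rotation as Q
    s=r.get_state();q=s['eef_rot'];R=Q.from_quat(np.roll(q,-1)).as_matrix()
    ang=np.degrees(np.arctan2(R[1,1],R[0,1]))
    print('t',round(s['t'],2),'pos',s['eef_pos'].round(4),'yawY',ang.round(2),'tilt',(R[:,2]).round(4),'W',s['grip_width'].round(3),'F',s['wrist_force'].round(2),'q6',s['joints'][5].round(2))
    print('offset cm',(R.T@(np.array([x,y,z])-s['eef_pos'])*100).round(2))
E
python3 - <<'E'
from h import *
to(.578,-.326,.1)
f=grab('wrist','w1.png');P=world(f);np.savez('w1.npz',P=P,C=f['color'])
E
```

```text
Traceback (most recent call last):
  File "h.py", line 21, in to
    print('t',round(s['t'],2),'pos',s['eef_pos'].round(4),'yawY',ang.round(2),'tilt',(R[:,2]).round(4),'W',s['grip_width'].round(3),'F',s['wrist_force'].round(2),'q6',s['joints'][5].round(2))
                                                                                                           ^^^^^^^^^^^^^^^^^^^^^
AttributeError: 'float' object has no attribute 'round'
```

play_rows(
  increments=[
    {"offset":[-0.9,-3.6,0],"rotation":[0,0,0],"fingers":-1},
    {"offset":[-0.9,-3.6,0],"rotation":[0,0,0],"fingers":-1},
    {"offset":[-0.9,-3.6,0],"rotation":[0,0,0],"fingers":-1},
    {"offset":[-0.9,-3.6,0],"rotation":[0,0,0],"fingers":-1},
    {"offset":[-0.9,-3.6,0],"rotation":[0,0,0],"fingers":-1},
  ],
)

```text
t: 2.6
eef_pos: [0.5771, -0.3262, 0.2049]
eef_rot: [-0.0, -0.116, 0.993, 0.0]
wrist_force: [-0.4, 0.3, 0.7]
grip_width: 1.001
```

```bash
sed -i "s/s\['grip_width'\].round(3)/round(float(s['grip_width']),3)/" h.py
python3 - <<'E'
from h import *
to(.578,-.326,.1)
f=grab('wrist','w1.png');P=world(f);np.savez('w1.npz',P=P,C=f['color'])
E
```

```text
t 2.6 pos [ 0.5771 -0.3262  0.2049] yawY 103.34 tilt [-7.e-04  7.e-04 -1.e+00] W 1.001 F [-0.42  0.29  0.67] q6 -2.42
offset cm [-0.1  -0.02 10.49]
```

View pics/w1.png

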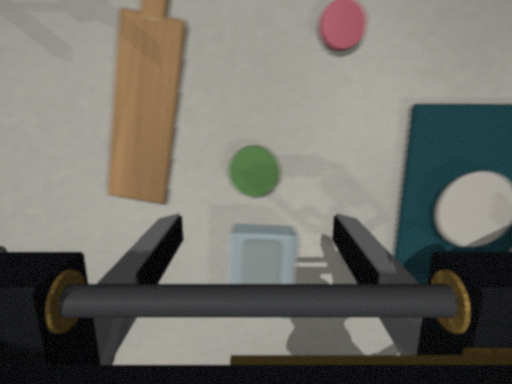

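The wrist view shows green at (255,170), pink at (343,25) and the plate cut off at (480,208). Now I refine the positions with a circle fit on the known-height planes.

```bash
cat >> h.py <<'E'
def circ(f,u,v,zc,D,tol=22,win=45,save=None):
    "centre of a disc of diameter D whose top is at height zc: pixel mask -> plane -> robust circle fit"
    from scipy.optimize import least_squares
    from scipy.spatial.transform import Rotation as Q
    C=cv2.cvtColor(f['color'],cv2.COLOR_RGB2LAB).astype(float)
    ref=np.median(C[v-2:v+3,u-2:u+3].reshape(-1,3),0)
    m=(np.linalg.norm((C-ref)*[.5,1,1],axis=-1)<tol).astype(np.uint8)
    m[:,:max(0,u-win)]=0;m[:,u+win:]=0;m[:max(0,v-win)]=0;m[v+win:]=0
    _,L=cv2.connectedComponents(m);mm=(L==L[v,u]).astype(np.uint8)
    c=max(cv2.findContours(mm,cv2.RETR_EXTERNAL,cv2.CHAIN_APPROX_NONE)[0],key=cv2.contourArea)[:,0].astype(float)
    c=c[(c[:,0]>1)&(c[:,0]<510)&(c[:,1]>1)&(c[:,1]<382)]
    R=np.array(f['rotation']);R=Q.from_quat(np.roll(R,-1)).as_matrix()
    d=np.c_[(c[:,0]-f['cx'])/f['fx'],(c[:,1]-f['cy'])/f['fy'],np.ones(len(c))]@R.T
    o=np.array(f['position']);p=(o+d*((zc-o[2])/d[:,2])[:,None])[:,:2]
    s=least_squares(lambda a:np.hypot(*(p-a[:2]).T)-a[2],[*p.mean(0),D/2],loss='soft_l1',f_scale=.001)
    P=world(f)[mm>0]
    print('centre',s.x[:2].round(4),'D',round(s.x[2]*2,4),'rms',np.sqrt(np.mean(s.fun**2)).round(4),'z',np.nanmedian(P[:,2]).round(4))
    return s.x
E
python3 - <<'E'
from h import *
f=grab('wrist')
circ(f,255,170,.014,.064)
circ(f,343,25,.014,.052)
circ(f,480,208,.034,.096,12,60)
f=grab('top')
for a in ((350,187,.014,.064),(178,213,.014,.058),(337,236,.014,.052),(279,190,.034,.096,12)): circ(f,*a,win=25)
f=grab('scene')
for a in ((181,165,.014,.064),(340,238,.014,.058),(223,143,.014,.052)): circ(f,*a,win=25)
E
```

```text
centre [ 0.577 -0.326] D 0.0629 rms 0.0005 z 0.0135
centre [ 0.3934 -0.2684] D 0.0504 rms 0.0004 z 0.0135
centre [ 0.556  -0.0606] D 0.084 rms 0.0023 z 0.0335
centre [ 0.5761 -0.325 ] D 0.0643 rms 0.0029 z 0.0146
centre [0.4674 0.3171] D 0.0543 rms 0.0011 z 0.0145
centre [ 0.3958 -0.2627] D 0.0401 rms 0.0042 z 0.015
centre [ 0.5554 -0.0572] D 0.0869 rms 0.0023 z 0.0347
centre [ 0.5814 -0.3251] D 0.0669 rms 0.0022 z 0.0117
centre [0.4716 0.3176] D 0.0547 rms 0.0009 z 0.0123
centre [ 0.3979 -0.267 ] D 0.0568 rms 0.0026 z 0.011
```

play_rows(
  increments=[
    {"offset":[0,0,3.8],"fingers":-1},
    {"offset":[0,0,3.8],"fingers":-1},
    {"offset":[0,0,3.8],"fingers":-1},
    {"offset":[0,0,3.5],"fingers":-1},
    {"offset":[0,0,2.6],"fingers":-1},
  ],
)

```text
schema error: expected keys offset, rotation, fingers
```

play_rows(
  increments=[
    {"offset":[0,0,1.7],"fingers":-1},
    {"offset":[0,0,0.9],"fingers":-1},
    {"offset":[0,0,0],"fingers":1},
    {"offset":[0,0,0],"fingers":1},
    {"offset":[0,0,0],"fingers":1},
  ],
  force=12,
)

```text
schema error: expected keys offset, rotation, fingers
```

play_rows(
  increments=[
    {"offset":[0,0,0],"fingers":1},
    {"offset":[0,0,0],"fingers":1},
    {"offset":[0,0,0],"fingers":1},
    {"offset":[0,0,0],"fingers":1},
    {"offset":[0,0,0],"fingers":1},
  ],
)

```text
schema error: expected keys offset, rotation, fingers
```

```bash
python3 - <<'E'
from h import *
to(.5565,-.058,.2)
E
```

```text
t 2.8 pos [ 0.5764 -0.3252  0.2039] yawY 103.26 tilt [-0.0021  0.0021 -1.    ] W 1.002 F [-0.6   1.36 -0.59] q6 -2.42
offset cm [-4.2  26.46  0.45]
```

play_rows(
  increments=[
    {"offset":[0,0,3.8],"rotation":[0,0,0],"fingers":-1},
    {"offset":[0,0,3.8],"rotation":[0,0,0],"fingers":-1},
    {"offset":[0,0,3.8],"rotation":[0,0,0],"fingers":-1},
    {"offset":[0,0,3.5],"rotation":[0,0,0],"fingers":-1},
    {"offset":[0,0,2.6],"rotation":[0,0,0],"fingers":-1},
  ],
)

```text
t: 3.22
eef_pos: [0.5745, -0.3219, 0.0279]
eef_rot: [-0.001, -0.117, 0.993, 0.002]
wrist_force: [0.2, -0.3, -0.8]
grip_width: 1.0
```

play_rows(
  increments=[
    {"offset":[0,0,1.7],"rotation":[0,0,0],"fingers":-1},
    {"offset":[0,0,0.9],"rotation":[0,0,0],"fingers":-1},
    {"offset":[0,0,0],"rotation":[0,0,0],"fingers":1},
    {"offset":[0,0,0],"rotation":[0,0,0],"fingers":1},
    {"offset":[0,0,0],"rotation":[0,0,0],"fingers":1},
  ],
  force=12,
)

```text
t: 3.63
eef_pos: [0.5777, -0.3251, 0.0063]
eef_rot: [0.001, -0.116, 0.993, -0.001]
wrist_force: [0.5, 0.7, 0.2]
grip_width: 0.825
```

play_rows(
  increments=[
    {"offset":[0,0,0],"rotation":[0,0,0],"fingers":1},
    {"offset":[0,0,0],"rotation":[0,0,0],"fingers":1},
    {"offset":[0,0,0],"rotation":[0,0,0],"fingers":1},
    {"offset":[0,0,0],"rotation":[0,0,0],"fingers":1},
    {"offset":[0,0,0],"rotation":[0,0,0],"fingers":1},
  ],
)

```text
t: 4.05
eef_pos: [0.5777, -0.3255, 0.0061]
eef_rot: [0.001, -0.116, 0.993, -0.001]
wrist_force: [0.0, 0.1, 5.9]
grip_width: 0.678
```

```bash
python3 - <<'E'
from h import *
to(.5565,-.058,.2)
E
```

```text
t 4.05 pos [ 0.5777 -0.3255  0.0061] yawY 103.33 tilt [ 0.0024 -0.0014 -1.    ] W 0.678 F [0.   0.08 5.94] q6 -2.42
offset cm [ -4.14  26.48 -19.44]
```

play_rows(
  increments=[
    {"offset":[0,0,-1.0],"rotation":[0,0,0],"fingers":1},
    {"offset":[0,0,-3.0],"rotation":[0,0,0],"fingers":1},
    {"offset":[0,0,-3.6],"rotation":[0,0,0],"fingers":1},
    {"offset":[0,0,-3.6],"rotation":[0,0,0],"fingers":1},
    {"offset":[0,0,-3.6],"rotation":[0,0,0],"fingers":1},
  ],
)

```text
t: 4.47
eef_pos: [0.5762, -0.3246, 0.1542]
eef_rot: [-0.0, -0.116, 0.993, 0.0]
wrist_force: [0.5, -0.8, 0.6]
grip_width: 0.674
```

play_rows(
  increments=[
    {"offset":[-0.4,2.6,-1],"rotation":[0,0,0],"fingers":1},
    {"offset":[-0.4,3.6,0],"rotation":[0,0,0],"fingers":1},
    {"offset":[-0.4,3.6,0],"rotation":[0,0,0],"fingers":1},
    {"offset":[-0.4,3.6,0],"rotation":[0,0,0],"fingers":1},
    {"offset":[-0.4,3.6,0],"rotation":[0,0,0],"fingers":1},
  ],
)

```text
t: 4.88
eef_pos: [0.5563, -0.1534, 0.163]
eef_rot: [0.0, -0.116, 0.993, 0.0]
wrist_force: [0.3, 0.4, -0.1]
grip_width: 0.676
```

play_rows(
  increments=[
    {"offset":[-0.4,3.6,0],"rotation":[0,0,0],"fingers":1},
    {"offset":[-0.4,3.0,0],"rotation":[0,0,0],"fingers":1},
    {"offset":[-0.4,2.0,0],"rotation":[0,0,0],"fingers":1},
    {"offset":[0,0,0],"rotation":[0,0,0],"fingers":1},
    {"offset":[0,0,0],"rotation":[0,0,0],"fingers":1},
  ],
)

```text
t: 5.3
eef_pos: [0.5487, -0.0677, 0.163]
eef_rot: [0.0, -0.117, 0.993, -0.0]
wrist_force: [-0.9, 0.0, -0.3]
grip_width: 0.676
```

```bash
python3 - <<'E'
from h import *
to(.5565,-.058,.2)
f=grab('wrist','w2.png');P=world(f);np.savez('w2.npz',P=P,C=f['color'])
E
```

```text
t 5.3 pos [ 0.5487 -0.0677  0.163 ] yawY 103.47 tilt [ 4.e-04 -6.e-04 -1.e+00] W 0.676 F [-0.93  0.02 -0.35] q6 -2.05
offset cm [-0.99  0.76 -3.7 ]
```

View pics/w2.png

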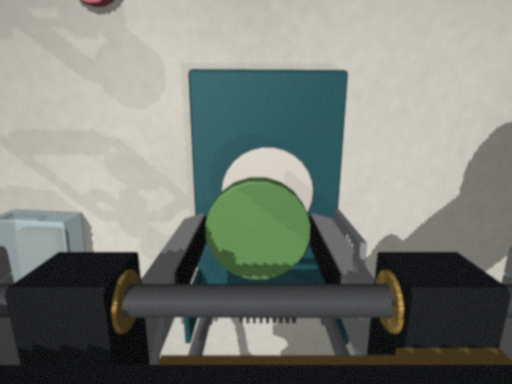

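The green round is held with its centre at about (258,228). The plate's arc shows at (267,147–200), and the base edges are at columns 189 and 347 with the near edge at row 70.

```bash
cat > pl.py <<'E'
from h import *
from scipy.optimize import least_squares
from scipy.spatial.transform import Rotation as Q
f=grab('wrist');st=r.get_state()
R=Q.from_quat(np.roll(f['rotation'],-1)).as_matrix();o=np.array(f['position'])
def proj(c,z):
    d=np.c_[(c[:,0]-f['cx'])/f['fx'],(c[:,1]-f['cy'])/f['fy'],np.ones(len(c))]@R.T
    return (o+d*((z-o[2])/d[:,2])[:,None])[:,:2]
circ(f,258,228,st['eef_pos'][2]+.008,.064,30,60)
C=f['color'].astype(int);g=C.mean(-1)
# plate arc: along columns, from teal up-edge into white
pts=[]
for u in range(225,312,2):
    col=g[110:215,u]; k=np.argmax(np.diff(col[:70])); 
    if np.diff(col)[k]>12: pts.append((u,110+k+.5))
for v in range(168,190,2):
    row=g[v]
    for a,b,s in ((212,240,1),(298,325,-1)):
        dd=np.diff(row[a:b])*s;k=np.argmax(dd)
        if dd[k]>12: pts.append((a+k+.5,v))
p=proj(np.array(pts,float),.034)
s=least_squares(lambda a:np.hypot(*(p-a[:2]).T)-.048,p.mean(0)-[-.02,0],loss='soft_l1',f_scale=.001)
print('plate fixed D',s.x.round(4),np.sqrt(np.mean(s.fun**2)).round(4),len(p))
s=least_squares(lambda a:np.hypot(*(p-a[:2]).T)-a[2],[*s.x,.048],loss='soft_l1',f_scale=.001)
print('plate free D',s.x.round(4))
def edge(pts,z):
    p=proj(np.array(pts,float),z);vx,vy,x,y=cv2.fitLine(p.astype(np.float32),cv2.DIST_HUBER,0,.001,.001).ravel();return np.array([x,y]),np.array([vx,vy])
L=[(150+np.argmin(np.diff(g[v,150:230]))+.5,v) for v in range(90,180,3)]
Rr=[(320+np.argmax(np.diff(g[v,320:380]))+.5,v) for v in range(90,180,3)]
N=[(u,50+np.argmin(np.diff(g[50:95,u]))+.5) for u in range(200,340,3)]
E=[edge(x,.014) for x in (L,Rr,N)]
for q,d in E: print('edge',q.round(4),np.degrees(np.arctan2(d[1],d[0])).round(2))
yaw=np.arctan2(*(np.sign(E[0][1][0])*E[0][1]+np.sign(E[1][1][0])*E[1][1])[::-1])
ex=np.array([np.cos(yaw),np.sin(yaw)]);ey=np.array([-ex[1],ex[0]])
yl,yr=E[0][0]@ey,E[1][0]@ey; xn=E[2][0]@ex
print('yaw',np.degrees(yaw),'width',yl-yr,'plate from base',(ex*(xn+.125)+ey*(yl+yr)/2).round(4))
E
python3 pl.py
```

```text
centre [ 0.5457 -0.068 ] D 0.0612 rms 0.0015 z 0.1703
plate fixed D [ 0.558  -0.0544] 0.0004 66
plate free D [ 0.5572 -0.0546  0.0474]
edge [ 0.5189 -0.1465] 13.28
edge [0.4815 0.0105] 13.13
edge [ 0.4404 -0.0966] -77.14
yaw 13.207592 width -0.16137734 plate from base [ 0.5588 -0.0543]
```

play_rows(
  increments=[
    {"offset":[-1.3,1.04,2.0],"rotation":[0,0,0],"fingers":1},
    {"offset":[0,0,3.0],"rotation":[0,0,0],"fingers":1},
    {"offset":[0,0,3.0],"rotation":[0,0,0],"fingers":1},
    {"offset":[0,0,2.0],"rotation":[0,0,0],"fingers":1},
    {"offset":[0,0,1.0],"rotation":[0,0,0],"fingers":1},
  ],
)

```text
t: 5.82
eef_pos: [0.5573, -0.0564, 0.0495]
eef_rot: [-0.002, -0.115, 0.993, 0.001]
wrist_force: [-0.1, 1.1, 0.3]
grip_width: 0.68
```

play_rows(
  increments=[
    {"offset":[0,0,0.6],"rotation":[0,0,0],"fingers":1},
    {"offset":[0,0,0],"rotation":[0,0,0],"fingers":1},
    {"offset":[0,0,0],"rotation":[0,0,0],"fingers":1},
  ],
)

```text
t: 6.07
eef_pos: [0.5601, -0.0561, 0.0472]
eef_rot: [0.001, -0.116, 0.993, -0.0]
wrist_force: [0.7, -0.1, -0.4]
grip_width: 0.676
```

```bash
python3 - <<'E'
from h import *
to(.559,-.0545,.0408)
E
```

```text
t 6.07 pos [ 0.5601 -0.0561  0.0472] yawY 103.28 tilt [ 1.6e-03 -3.0e-04 -1.0e+00] W 0.676 F [ 0.73 -0.13 -0.38] q6 -2.03
offset cm [0.07 0.18 0.64]
```

play_rows(
  increments=[
    {"offset":[0.07,0.18,0.3],"rotation":[0,0,0],"fingers":1},
    {"offset":[0,0,0.3],"rotation":[0,0,0],"fingers":1},
    {"offset":[0,0,0],"rotation":[0,0,0],"fingers":1},
    {"offset":[0,0,0],"rotation":[0,0,0],"fingers":1},
  ],
)

```text
t: 6.4
eef_pos: [0.5582, -0.0536, 0.0409]
eef_rot: [0.0, -0.116, 0.993, -0.0]
wrist_force: [-0.3, 0.6, -0.5]
grip_width: 0.673
```

```bash
python3 - <<'E'
from h import *
to(.559,-.0545,.0408)
E
```

```text
t 6.4 pos [ 0.5582 -0.0536  0.0409] yawY 103.35 tilt [ 7.e-04 -1.e-04 -1.e+00] W 0.673 F [-0.31  0.57 -0.52] q6 -2.02
offset cm [-0.06 -0.1   0.01]
```

play_rows(
  increments=[
    {"offset":[0,0,0],"rotation":[0,0,0],"fingers":-1},
    {"offset":[0,0,0],"rotation":[0,0,0],"fingers":-1},
    {"offset":[0,0,0],"rotation":[0,0,0],"fingers":-1},
    {"offset":[0,0,0],"rotation":[0,0,0],"fingers":-1},
    {"offset":[0,0,-1.0],"rotation":[0,0,0],"fingers":-1},
  ],
)

```text
t: 6.82
eef_pos: [0.5565, -0.0534, 0.0492]
eef_rot: [-0.002, -0.116, 0.993, 0.001]
wrist_force: [-0.3, 0.4, -0.0]
grip_width: 0.984
```

play_rows(
  increments=[
    {"offset":[0,0,-2.5],"rotation":[0,0,0],"fingers":-1},
    {"offset":[0,0,-3.5],"rotation":[0,0,0],"fingers":-1},
    {"offset":[0,0,-3.5],"rotation":[0,0,0],"fingers":-1},
    {"offset":[0,0,-2.5],"rotation":[0,0,0],"fingers":-1},
    {"offset":[0,0,0],"rotation":[0,0,0],"fingers":-1},
  ],
)

```text
t: 7.23
eef_pos: [0.5618, -0.0545, 0.1773]
eef_rot: [0.006, -0.116, 0.993, -0.002]
wrist_force: [0.5, 0.4, 0.1]
grip_width: 1.0
```

```bash
python3 - <<'E'
from h import *
to(.4674,.3172,.165)
f=grab('wrist','w3.png');P=world(f);np.savez('w3.npz',P=P,C=f['color'])
E
```

```text
t 7.23 pos [ 0.5618 -0.0545  0.1773] yawY 103.34 tilt [ 0.0121 -0.0026 -0.9999] W 1.0 F [0.45 0.35 0.08] q6 -2.02
offset cm [ 0.62 38.35  1.02]
```

View pics/w3.png

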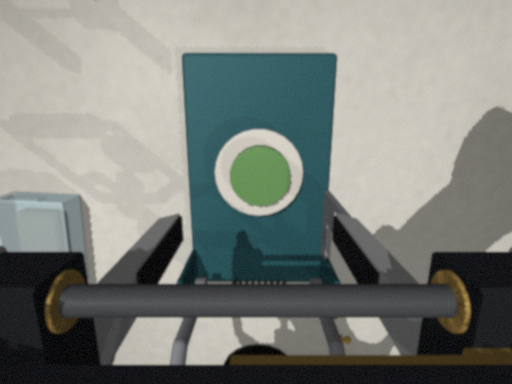

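The green round lies flat on the plate, at about (261,175), with the plate at (259,172). I measure it while settled.

```bash
python3 - <<'E'
from h import *
for i in range(2):
    f=grab('wrist')
    circ(f,261,175,.048,.064,25,40)
    # plate outer contour: white with green filled
    C=f['color'].copy(); lab=cv2.cvtColor(C,cv2.COLOR_RGB2LAB).astype(float)
    g=C.copy(); cv2.circle(g,(261,175),38,tuple(int(x) for x in C[150:160,222:225].reshape(-1,3).mean(0)),-1)
    f2=dict(f);f2['color']=g
    circ(f2,224,172,.034,.096,20,100)
to(.4674,.3172,.165)
E
```

```text
centre [ 0.5568 -0.0526] D 0.0625 rms 0.0004 z 0.0475
centre [ 0.5569 -0.0543] D 0.0932 rms 0.0003 z 0.0352
centre [ 0.5568 -0.0527] D 0.0625 rms 0.0004 z 0.0476
centre [ 0.5571 -0.0543] D 0.0931 rms 0.0003 z 0.0353
t 7.38 pos [ 0.5576 -0.0536  0.1705] yawY 103.34 tilt [-0.e+00  1.e-04 -1.e+00] W 1.0 F [ 0.56 -0.61  0.09] q6 -2.02
offset cm [ 0.22 38.16  0.56]
```

play_rows(
  increments=[
    {"offset":[0,2.5,0],"rotation":[0,0,0],"fingers":-1},
    {"offset":[0,3.7,0],"rotation":[0,0,0],"fingers":-1},
    {"offset":[0,3.8,0],"rotation":[0,0,0],"fingers":-1},
    {"offset":[0,3.8,0],"rotation":[0,0,0],"fingers":-1},
    {"offset":[0,3.8,0],"rotation":[0,0,0],"fingers":-1},
  ],
)

```text
t: 7.8
eef_pos: [0.5154, 0.1187, 0.1685]
eef_rot: [-0.002, -0.116, 0.993, 0.0]
wrist_force: [0.0, 0.2, -0.5]
grip_width: 0.997
```

play_rows(
  increments=[
    {"offset":[0,3.8,0],"rotation":[0,0,0],"fingers":-1},
    {"offset":[0,3.8,0],"rotation":[0,0,0],"fingers":-1},
    {"offset":[0,3.8,0],"rotation":[0,0,0],"fingers":-1},
    {"offset":[0.1,3.8,0],"rotation":[0,0,0],"fingers":-1},
    {"offset":[0.1,3.0,0],"rotation":[0,0,0],"fingers":-1},
  ],
)

```text
t: 8.22
eef_pos: [0.4712, 0.2962, 0.1685]
eef_rot: [-0.002, -0.117, 0.993, -0.0]
wrist_force: [0.9, 0.3, -0.8]
grip_width: 1.001
```

play_rows(
  increments=[
    {"offset":[0,2.3,0],"rotation":[0,0,0],"fingers":-1},
    {"offset":[0,0,0],"rotation":[0,0,0],"fingers":-1},
    {"offset":[0,0,0],"rotation":[0,0,0],"fingers":-1},
  ],
)

```text
t: 8.47
eef_pos: [0.4668, 0.3167, 0.1686]
eef_rot: [-0.002, -0.117, 0.993, -0.001]
wrist_force: [-0.1, -0.3, -0.2]
grip_width: 1.001
```

```bash
cat >> h.py <<'E'
def fcol(f,hlo,hhi,smin=90):
    h=cv2.cvtColor(f['color'],cv2.COLOR_RGB2HSV);m=cv2.inRange(h,(hlo,smin,40),(hhi,255,255));m[240:]=0
    n,L,s,c=cv2.connectedComponentsWithStats(m);k=1+np.argmax(s[1:,4]);print('blob',s[k],c[k].round(0));return c[k].astype(int)
E
python3 - <<'E'
from h import *
f=grab('wrist')
c=fcol(f,8,24);s=circ(f,*c,.014,.058,25,45);to(s[0],s[1],.005)
E
```

```text
blob [ 234  153   50   51 2013] [259. 178.]
centre [0.4676 0.3192] D 0.0572 rms 0.0006 z 0.0135
t 8.52 pos [0.4673 0.3158 0.1689] yawY 103.4 tilt [-0.0026 -0.0023 -1.    ] W 1.003 F [ 0.65 -1.55 -0.21] q6 -1.33
offset cm [-0.16  0.36 16.39]
```

play_rows(
  increments=[
    {"offset":[-0.15,0.3,2.5],"rotation":[0,0,0],"fingers":-1},
    {"offset":[0,0,3.8],"rotation":[0,0,0],"fingers":-1},
    {"offset":[0,0,3.8],"rotation":[0,0,0],"fingers":-1},
    {"offset":[0,0,3.0],"rotation":[0,0,0],"fingers":-1},
    {"offset":[0,0,1.5],"rotation":[0,0,0],"fingers":-1},
  ],
)

```text
t: 8.93
eef_pos: [0.4665, 0.3163, 0.0202]
eef_rot: [-0.004, -0.115, 0.993, -0.002]
wrist_force: [0.3, 0.4, 0.7]
grip_width: 1.001
```

play_rows(
  increments=[
    {"offset":[0,0,1.0],"rotation":[0,0,0],"fingers":-1},
    {"offset":[0,0,0.6],"rotation":[0,0,0],"fingers":-1},
    {"offset":[0,0,0],"rotation":[0,0,0],"fingers":-1},
    {"offset":[0,0,0],"rotation":[0,0,0],"fingers":-1},
  ],
)

```text
t: 9.27
eef_pos: [0.4699, 0.3196, 0.0092]
eef_rot: [0.001, -0.116, 0.993, 0.0]
wrist_force: [-0.6, 0.3, 0.2]
grip_width: 1.003
```

```bash
python3 - <<'E'
from h import *
to(.4676,.3190,.005)
E
```

```text
t 9.27 pos [0.4699 0.3196 0.0092] yawY 103.29 tilt [ 1.2e-03  5.0e-04 -1.0e+00] W 1.003 F [-0.59  0.28  0.21] q6 -1.33
offset cm [ 0.23 -0.01  0.42]
```

play_rows(
  increments=[
    {"offset":[0.2,0,0.4],"rotation":[0,0,0],"fingers":-1},
    {"offset":[0,0,0],"rotation":[0,0,0],"fingers":1},
    {"offset":[0,0,0],"rotation":[0,0,0],"fingers":1},
    {"offset":[0,0,0],"rotation":[0,0,0],"fingers":1},
    {"offset":[0,0,0],"rotation":[0,0,0],"fingers":1},
  ],
)

```text
t: 9.68
eef_pos: [0.4672, 0.3196, 0.0049]
eef_rot: [0.0, -0.116, 0.993, 0.0]
wrist_force: [1.1, -0.3, 1.2]
grip_width: 0.753
```

play_rows(
  increments=[
    {"offset":[0,0,0],"rotation":[0,0,0],"fingers":1},
    {"offset":[0,0,0],"rotation":[0,0,0],"fingers":1},
    {"offset":[0,0,0],"rotation":[0,0,0],"fingers":1},
    {"offset":[0,0,0],"rotation":[0,0,0],"fingers":1},
    {"offset":[0,0,0],"rotation":[0,0,0],"fingers":1},
  ],
)

```text
t: 10.1
eef_pos: [0.4671, 0.3195, 0.0047]
eef_rot: [0.0, -0.116, 0.993, 0.0]
wrist_force: [-1.1, 0.4, 2.3]
grip_width: 0.61
```

```bash
python3 - <<'E'
from h import *
to(.557,-.053,.16)
E
```

```text
t 10.1 pos [0.4671 0.3195 0.0047] yawY 103.34 tilt [ 3.e-04  2.e-04 -1.e+00] W 0.61 F [-1.09  0.42  2.27] q6 -1.33
offset cm [ -0.16 -38.31 -15.54]
```

play_rows(
  increments=[
    {"offset":[0,0,-1.0],"rotation":[0,0,0],"fingers":1},
    {"offset":[0,0,-3.0],"rotation":[0,0,0],"fingers":1},
    {"offset":[0,0,-3.6],"rotation":[0,0,0],"fingers":1},
    {"offset":[0,-1.5,-3.8],"rotation":[0,0,0],"fingers":1},
    {"offset":[0,-2.5,-3.1],"rotation":[0,0,0],"fingers":1},
  ],
)

```text
t: 10.52
eef_pos: [0.4764, 0.282, 0.1525]
eef_rot: [0.001, -0.117, 0.993, 0.001]
wrist_force: [2.0, 0.5, 0.3]
grip_width: 0.614
```

play_rows(
  increments=[
    {"offset":[0,-3.6,-1],"rotation":[0,0,0],"fingers":1},
    {"offset":[0,-3.8,0],"rotation":[0,0,0],"fingers":1},
    {"offset":[0,-3.8,0],"rotation":[0,0,0],"fingers":1},
    {"offset":[0,-3.8,0],"rotation":[0,0,0],"fingers":1},
    {"offset":[0,-3.8,0],"rotation":[0,0,0],"fingers":1},
  ],
)

```text
t: 10.93
eef_pos: [0.5196, 0.0959, 0.1604]
eef_rot: [0.001, -0.116, 0.993, 0.0]
wrist_force: [1.1, 0.1, -0.0]
grip_width: 0.614
```

play_rows(
  increments=[
    {"offset":[0,-3.8,0],"rotation":[0,0,0],"fingers":1},
    {"offset":[0,-3.8,0],"rotation":[0,0,0],"fingers":1},
    {"offset":[0,-3.8,0],"rotation":[0,0,0],"fingers":1},
    {"offset":[0,-2.9,0],"rotation":[0,0,0],"fingers":1},
    {"offset":[0,-1.2,0],"rotation":[0,0,0],"fingers":1},
  ],
)

```text
t: 11.35
eef_pos: [0.5562, -0.0573, 0.1599]
eef_rot: [0.0, -0.114, 0.993, -0.001]
wrist_force: [0.4, -0.5, -0.7]
grip_width: 0.611
```

play_rows(
  increments=[
    {"offset":[0,0,2],"rotation":[0,0,0],"fingers":1},
    {"offset":[0,0,3],"rotation":[0,0,0],"fingers":1},
    {"offset":[0,0,2],"rotation":[0,0,0],"fingers":1},
    {"offset":[0,0,0],"rotation":[0,0,0],"fingers":1},
    {"offset":[0,0,0],"rotation":[0,0,0],"fingers":1},
  ],
)

```text
t: 11.77
eef_pos: [0.5545, -0.0525, 0.0891]
eef_rot: [-0.001, -0.116, 0.993, 0.001]
wrist_force: [-0.8, 1.3, 0.6]
grip_width: 0.613
```

```bash
python3 - <<'E'
from h import *
to(.557,-.0535,.0537)
E
```

```text
t 11.77 pos [ 0.5545 -0.0525  0.0891] yawY 103.35 tilt [-0.0023  0.001  -1.    ] W 0.613 F [-0.85  1.31  0.58] q6 -2.02
offset cm [-0.23 -0.16  3.54]
```

play_rows(
  increments=[
    {"offset":[-0.2,-0.1,1.5],"rotation":[0,0,0],"fingers":1},
    {"offset":[0,0,1.3],"rotation":[0,0,0],"fingers":1},
    {"offset":[0,0,0],"rotation":[0,0,0],"fingers":1},
    {"offset":[0,0,0],"rotation":[0,0,0],"fingers":1},
    {"offset":[0,0,0],"rotation":[0,0,0],"fingers":1},
  ],
)

```text
t: 12.18
eef_pos: [0.5587, -0.0537, 0.0632]
eef_rot: [0.001, -0.116, 0.993, -0.0]
wrist_force: [0.2, -0.1, -0.7]
grip_width: 0.613
```

```bash
python3 - <<'E'
from h import *
to(.5575,-.0535,.0535)
E
```

```text
t 12.18 pos [ 0.5587 -0.0537  0.0632] yawY 103.36 tilt [ 2.8e-03 -5.0e-04 -1.0e+00] W 0.613 F [ 0.24 -0.06 -0.69] q6 -2.02
offset cm [0.11 0.05 0.97]
```

play_rows(
  increments=[
    {"offset":[0.05,0,0.5],"rotation":[0,0,0],"fingers":1},
    {"offset":[0,0,0.4],"rotation":[0,0,0],"fingers":1},
    {"offset":[0,0,0],"rotation":[0,0,0],"fingers":1},
    {"offset":[0,0,0],"rotation":[0,0,0],"fingers":1},
  ],
)

```text
t: 12.52
eef_pos: [0.5569, -0.0539, 0.0524]
eef_rot: [-0.0, -0.116, 0.993, 0.0]
wrist_force: [0.7, -0.4, -0.2]
grip_width: 0.611
```

```bash
python3 - <<'E'
from h import *
to(.5575,-.0535,.0535)
E
```

```text
t 12.52 pos [ 0.5569 -0.0539  0.0524] yawY 103.33 tilt [-2.e-04  2.e-04 -1.e+00] W 0.611 F [ 0.65 -0.38 -0.23] q6 -2.02
offset cm [-0.06  0.03 -0.11]
```

play_rows(
  increments=[
    {"offset":[0,0,0],"rotation":[0,0,0],"fingers":-1},
    {"offset":[0,0,0],"rotation":[0,0,0],"fingers":-1},
    {"offset":[0,0,0],"rotation":[0,0,0],"fingers":-1},
    {"offset":[0,0,0],"rotation":[0,0,0],"fingers":-1},
    {"offset":[0,0,-1.0],"rotation":[0,0,0],"fingers":-1},
  ],
)

```text
t: 12.93
eef_pos: [0.5555, -0.0536, 0.0612]
eef_rot: [-0.002, -0.116, 0.993, 0.001]
wrist_force: [-0.0, 0.1, -0.4]
grip_width: 0.93
```

play_rows(
  increments=[
    {"offset":[0,0,-2.5],"rotation":[0,0,0],"fingers":-1},
    {"offset":[0,0,-3.5],"rotation":[0,0,0],"fingers":-1},
    {"offset":[0,0,-3.5],"rotation":[0,0,0],"fingers":-1},
    {"offset":[0,0,-1.5],"rotation":[0,0,0],"fingers":-1},
    {"offset":[0,0,0],"rotation":[0,0,0],"fingers":-1},
  ],
)

```text
t: 13.35
eef_pos: [0.56, -0.0545, 0.1778]
eef_rot: [0.005, -0.116, 0.993, -0.002]
wrist_force: [0.2, -0.7, 0.8]
grip_width: 0.999
```

```bash
python3 - <<'E'
from h import *
grab('wrist');grab('wrist')
f=grab('wrist','w4.png')
c=fcol(f,8,24);circ(f,*c,.062,.058,25,50)
to(.3934,-.2684,.165)
E
```

```text
blob [ 229  157   59   58 2657] [258. 185.]
centre [ 0.557  -0.0528] D 0.056 rms 0.0003 z 0.0616
t 13.5 pos [ 0.5562 -0.0537  0.1718] yawY 103.34 tilt [-1.3e-03  4.0e-04 -1.0e+00] W 1.0 F [-0.22 -0.48 -0.18] q6 -2.02
offset cm [ 20.79 -17.13   0.69]
```

View pics/w4.png

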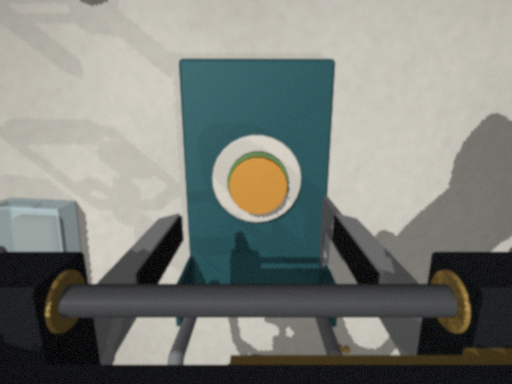

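The amber round sits flat on the green one at about (258,185), measured at (0.557,-0.053) and z 0.0616. That is within 1 mm of the green centre. Next is the pink round.

play_rows(
  increments=[
    {"offset":[1.8,-1.5,0],"rotation":[0,0,0],"fingers":-1},
    {"offset":[2.7,-2.2,0],"rotation":[0,0,0],"fingers":-1},
    {"offset":[2.7,-2.2,0],"rotation":[0,0,0],"fingers":-1},
    {"offset":[2.7,-2.2,0],"rotation":[0,0,0],"fingers":-1},
    {"offset":[2.7,-2.2,0],"rotation":[0,0,0],"fingers":-1},
  ],
)

```text
t: 13.92
eef_pos: [0.4558, -0.1833, 0.1704]
eef_rot: [-0.002, -0.117, 0.993, 0.001]
wrist_force: [0.6, -0.6, -0.2]
grip_width: 1.003
```

play_rows(
  increments=[
    {"offset":[2.7,-2.2,0],"rotation":[0,0,0],"fingers":-1},
    {"offset":[2.7,-2.2,0],"rotation":[0,0,0],"fingers":-1},
    {"offset":[2.7,-2.2,0],"rotation":[0,0,0],"fingers":-1},
    {"offset":[0,0,0],"rotation":[0,0,0],"fingers":-1},
    {"offset":[0,0,0],"rotation":[0,0,0],"fingers":-1},
  ],
)

```text
t: 14.33
eef_pos: [0.3928, -0.2664, 0.1707]
eef_rot: [-0.001, -0.114, 0.993, 0.002]
wrist_force: [0.0, 0.4, -0.0]
grip_width: 0.998
```

```bash
python3 - <<'E'
from h import *
f=grab('wrist');h=cv2.cvtColor(f['color'],cv2.COLOR_RGB2HSV)
c=fcol(f,165,179);s=circ(f,*c,.014,.052,25,45);to(s[0],s[1],.005)
print(r.get_state()['joints'].round(2))
E
```

```text
blob [ 233  154   44   44 1525] [255. 176.]
centre [ 0.3927 -0.268 ] D 0.0514 rms 0.0004 z 0.0135
t 14.38 pos [ 0.3937 -0.2656  0.171 ] yawY 103.22 tilt [-0.002   0.0029 -1.    ] W 1.001 F [0.84 0.17 0.43] q6 -2.54
offset cm [ 0.13 -0.27 16.6 ]
[-0.74  0.15  1.76  0.    1.23 -2.54]
```

play_rows(
  increments=[
    {"offset":[0.1,-0.2,2.5],"rotation":[0,0,0],"fingers":-1},
    {"offset":[0,0,3.8],"rotation":[0,0,0],"fingers":-1},
    {"offset":[0,0,3.8],"rotation":[0,0,0],"fingers":-1},
    {"offset":[0,0,3.0],"rotation":[0,0,0],"fingers":-1},
    {"offset":[0,0,1.5],"rotation":[0,0,0],"fingers":-1},
  ],
)

```text
t: 14.8
eef_pos: [0.3924, -0.2644, 0.0224]
eef_rot: [-0.002, -0.117, 0.993, 0.003]
wrist_force: [0.0, 0.3, 0.3]
grip_width: 1.002
```

play_rows(
  increments=[
    {"offset":[0,0,1.0],"rotation":[0,0,0],"fingers":-1},
    {"offset":[0,0,0.6],"rotation":[0,0,0],"fingers":-1},
    {"offset":[0,0,0],"rotation":[0,0,0],"fingers":-1},
    {"offset":[0,0,0],"rotation":[0,0,0],"fingers":-1},
  ],
)

```text
t: 15.13
eef_pos: [0.3946, -0.2675, 0.0103]
eef_rot: [-0.0, -0.117, 0.993, 0.0]
wrist_force: [-0.4, 1.1, 0.4]
grip_width: 0.998
```

```bash
python3 - <<'E'
from h import *
to(.3927,-.268,.005)
E
```

```text
t 15.13 pos [ 0.3946 -0.2675  0.0103] yawY 103.42 tilt [-3.e-04  7.e-04 -1.e+00] W 0.998 F [-0.4   1.05  0.4 ] q6 -2.55
offset cm [ 0.2  -0.01  0.53]
```

play_rows(
  increments=[
    {"offset":[0.15,0,0.5],"rotation":[0,0,0],"fingers":-1},
    {"offset":[0,0,0],"rotation":[0,0,0],"fingers":1},
    {"offset":[0,0,0],"rotation":[0,0,0],"fingers":1},
    {"offset":[0,0,0],"rotation":[0,0,0],"fingers":1},
    {"offset":[0,0,0],"rotation":[0,0,0],"fingers":1},
  ],
)

```text
t: 15.55
eef_pos: [0.3928, -0.2689, 0.0058]
eef_rot: [0.0, -0.116, 0.993, -0.0]
wrist_force: [0.4, -0.1, -0.1]
grip_width: 0.752
```

play_rows(
  increments=[
    {"offset":[0,0,0],"rotation":[0,0,0],"fingers":1},
    {"offset":[0,0,0],"rotation":[0,0,0],"fingers":1},
    {"offset":[0,0,0],"rotation":[0,0,0],"fingers":1},
    {"offset":[0,0,0],"rotation":[0,0,0],"fingers":1},
    {"offset":[0,0,0],"rotation":[0,0,0],"fingers":1},
  ],
)

```text
t: 15.97
eef_pos: [0.3927, -0.2688, 0.0056]
eef_rot: [0.0, -0.116, 0.993, -0.0]
wrist_force: [0.6, 0.5, 1.2]
grip_width: 0.549
```

play_rows(
  increments=[
    {"offset":[0,0,0],"rotation":[0,0,0],"fingers":1},
    {"offset":[0,0,0],"rotation":[0,0,0],"fingers":1},
  ],
)

```text
t: 16.13
eef_pos: [0.3927, -0.2687, 0.0056]
eef_rot: [0.0, -0.116, 0.993, -0.0]
wrist_force: [-0.4, -1.3, 2.1]
grip_width: 0.547
```

```bash
python3 - <<'E'
from h import *
to(.557,-.0535,.155)
E
```

```text
t 16.13 pos [ 0.3927 -0.2687  0.0056] yawY 103.34 tilt [ 2.e-04 -1.e-04 -1.e+00] W 0.547 F [-0.45 -1.27  2.13] q6 -2.55
offset cm [-20.95  17.15 -14.94]
```

play_rows(
  increments=[
    {"offset":[0,0,-1.0],"rotation":[0,0,0],"fingers":1},
    {"offset":[0,0,-3.0],"rotation":[0,0,0],"fingers":1},
    {"offset":[0,0,-3.6],"rotation":[0,0,0],"fingers":1},
    {"offset":[-0.9,0.7,-3.6],"rotation":[0,0,0],"fingers":1},
    {"offset":[-1.7,1.4,-2.8],"rotation":[0,0,0],"fingers":1},
  ],
)

```text
t: 16.55
eef_pos: [0.4131, -0.2436, 0.1478]
eef_rot: [0.0, -0.115, 0.993, -0.001]
wrist_force: [0.5, -0.9, -0.1]
grip_width: 0.547
```

play_rows(
  increments=[
    {"offset":[-2.7,2.2,0],"rotation":[0,0,0],"fingers":1},
    {"offset":[-2.7,2.2,0],"rotation":[0,0,0],"fingers":1},
    {"offset":[-2.7,2.2,0],"rotation":[0,0,0],"fingers":1},
    {"offset":[-2.7,2.2,0],"rotation":[0,0,0],"fingers":1},
    {"offset":[-2.7,2.2,0],"rotation":[0,0,0],"fingers":1},
  ],
)

```text
t: 16.97
eef_pos: [0.5197, -0.1025, 0.1454]
eef_rot: [-0.0, -0.116, 0.993, 0.0]
wrist_force: [-0.6, -0.0, 0.3]
grip_width: 0.55
```

play_rows(
  increments=[
    {"offset":[-2.5,2.0,0],"rotation":[0,0,0],"fingers":1},
    {"offset":[-1.6,1.4,0],"rotation":[0,0,0],"fingers":1},
    {"offset":[-0.7,0.6,0],"rotation":[0,0,0],"fingers":1},
    {"offset":[0,0,2.0],"rotation":[0,0,0],"fingers":1},
    {"offset":[0,0,2.0],"rotation":[0,0,0],"fingers":1},
  ],
)

```text
t: 17.38
eef_pos: [0.5575, -0.054, 0.1058]
eef_rot: [0.001, -0.117, 0.993, -0.001]
wrist_force: [-1.0, 0.0, -0.2]
grip_width: 0.545
```

play_rows(
  increments=[
    {"offset":[0,0,1.0],"rotation":[0,0,0],"fingers":1},
    {"offset":[0,0,0],"rotation":[0,0,0],"fingers":1},
    {"offset":[0,0,0],"rotation":[0,0,0],"fingers":1},
    {"offset":[0,0,0],"rotation":[0,0,0],"fingers":1},
  ],
)

```text
t: 17.72
eef_pos: [0.5571, -0.0547, 0.0963]
eef_rot: [0.001, -0.116, 0.993, -0.0]
wrist_force: [-0.1, 0.2, -0.5]
grip_width: 0.548
```

```bash
python3 - <<'E'
from h import *
to(.557,-.0538,.068)
E
```

```text
t 17.72 pos [ 0.5571 -0.0547  0.0963] yawY 103.3 tilt [ 1.4e-03 -3.0e-04 -1.0e+00] W 0.548 F [-0.15  0.18 -0.53] q6 -2.03
offset cm [-0.01  0.09  2.83]
```

play_rows(
  increments=[
    {"offset":[0,0.08,1.2],"rotation":[0,0,0],"fingers":1},
    {"offset":[0,0,0.8],"rotation":[0,0,0],"fingers":1},
    {"offset":[0,0,0.3],"rotation":[0,0,0],"fingers":1},
    {"offset":[0,0,0],"rotation":[0,0,0],"fingers":1},
    {"offset":[0,0,0],"rotation":[0,0,0],"fingers":1},
  ],
)

```text
t: 18.13
eef_pos: [0.5565, -0.0534, 0.0727]
eef_rot: [0.0, -0.116, 0.993, -0.0]
wrist_force: [-0.2, -0.5, -0.5]
grip_width: 0.551
```

```bash
python3 - <<'E'
from h import *
to(.557,-.0538,.068)
E
```

```text
t 18.13 pos [ 0.5565 -0.0534  0.0727] yawY 103.32 tilt [ 3.e-04  0.e+00 -1.e+00] W 0.551 F [-0.15 -0.48 -0.49] q6 -2.02
offset cm [-0.04 -0.05  0.47]
```

play_rows(
  increments=[
    {"offset":[-0.04,-0.05,0.4],"rotation":[0,0,0],"fingers":1},
    {"offset":[0,0,0],"rotation":[0,0,0],"fingers":1},
    {"offset":[0,0,0],"rotation":[0,0,0],"fingers":1},
    {"offset":[0,0,0],"rotation":[0,0,0],"fingers":1},
  ],
)

```text
t: 18.47
eef_pos: [0.557, -0.0536, 0.0686]
eef_rot: [0.0, -0.116, 0.993, 0.0]
wrist_force: [0.8, -0.5, 0.5]
grip_width: 0.549
```

play_rows(
  increments=[
    {"offset":[0,0,0],"rotation":[0,0,0],"fingers":-1},
    {"offset":[0,0,0],"rotation":[0,0,0],"fingers":-1},
    {"offset":[0,0,0],"rotation":[0,0,0],"fingers":-1},
    {"offset":[0,0,0],"rotation":[0,0,0],"fingers":-1},
    {"offset":[0,0,-1.0],"rotation":[0,0,0],"fingers":-1},
  ],
)

```text
t: 18.88
eef_pos: [0.5554, -0.0533, 0.0772]
eef_rot: [-0.002, -0.116, 0.993, 0.001]
wrist_force: [0.6, 0.2, 0.0]
grip_width: 0.864
```

play_rows(
  increments=[
    {"offset":[0,0,-2.5],"rotation":[0,0,0],"fingers":-1},
    {"offset":[0,0,-3.5],"rotation":[0,0,0],"fingers":-1},
    {"offset":[0,0,-3.5],"rotation":[0,0,0],"fingers":-1},
    {"offset":[0,0,-1.5],"rotation":[0,0,0],"fingers":-1},
    {"offset":[0,0,0],"rotation":[0,0,0],"fingers":-1},
  ],
)

```text
t: 19.3
eef_pos: [0.5598, -0.0543, 0.1937]
eef_rot: [0.005, -0.116, 0.993, -0.002]
wrist_force: [1.0, 0.5, 0.4]
grip_width: 0.999
```

```bash
python3 - <<'E'
from h import *
grab('wrist');grab('wrist')
f=grab('wrist','w5.png')
c=fcol(f,165,179);circ(f,*c,.076,.052,25,50)
to(.557,-.0543,.34)
E
```

```text
blob [ 233  160   50   50 1962] [258. 184.]
centre [ 0.5562 -0.0527] D 0.051 rms 0.0004 z 0.0755
t 19.45 pos [ 0.556  -0.0534  0.1876] yawY 103.33 tilt [-1.6e-03  5.0e-04 -1.0e+00] W 1.002 F [0.2  0.59 0.28] q6 -2.02
offset cm [ -0.06  -0.09 -15.24]
```

View pics/w5.png

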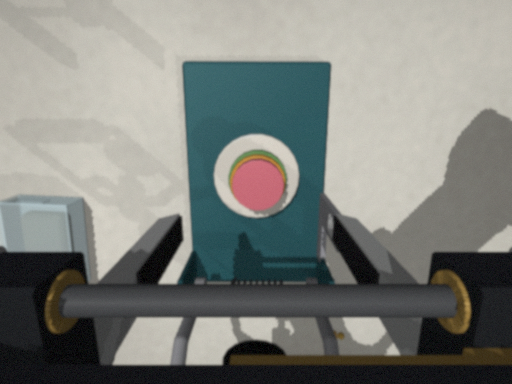

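The pink round sits on top at (258,184), measured at (0.556,-0.053) and z 0.0755, so the stack is complete and centred within 2 mm. Next I go up, turn 90° and move to the handle.

play_rows(
  increments=[
    {"offset":[0,0,-3],"rotation":[0,0,0],"fingers":-1},
    {"offset":[0,0,-3.8],"rotation":[0,0,0],"fingers":-1},
    {"offset":[0,0,-3.8],"rotation":[0,0,0],"fingers":-1},
    {"offset":[0,0,-3.8],"rotation":[0,0,0],"fingers":-1},
    {"offset":[0,0,-2],"rotation":[0,0,0],"fingers":-1},
  ],
)

```text
t: 19.87
eef_pos: [0.5574, -0.0538, 0.3548]
eef_rot: [0.001, -0.116, 0.993, -0.0]
wrist_force: [0.8, 0.2, 0.1]
grip_width: 0.999
```

play_rows(
  increments=[
    {"offset":[0,0,0],"rotation":[0,0,6],"fingers":-1},
    {"offset":[0,0,0],"rotation":[0,0,6],"fingers":-1},
    {"offset":[0,0,0],"rotation":[0,0,6],"fingers":-1},
    {"offset":[0,0,0],"rotation":[0,0,6],"fingers":-1},
    {"offset":[0,0,0],"rotation":[0,0,6],"fingers":-1},
  ],
)

```text
t: 20.28
eef_pos: [0.5562, -0.0535, 0.3499]
eef_rot: [-0.002, 0.148, 0.989, 0.0]
wrist_force: [-0.4, 0.1, -0.3]
grip_width: 1.001
```

play_rows(
  increments=[
    {"offset":[0,0,0],"rotation":[0,0,6],"fingers":-1},
    {"offset":[0,0,0],"rotation":[0,0,6],"fingers":-1},
    {"offset":[0,0,0],"rotation":[0,0,6],"fingers":-1},
    {"offset":[0,0,0],"rotation":[0,0,6],"fingers":-1},
    {"offset":[0,0,0],"rotation":[0,0,6],"fingers":-1},
  ],
)

```text
t: 20.7
eef_pos: [0.5562, -0.0535, 0.3498]
eef_rot: [-0.002, 0.398, 0.917, -0.0]
wrist_force: [-0.1, -0.5, -0.7]
grip_width: 1.002
```

play_rows(
  increments=[
    {"offset":[0,0,0],"rotation":[0,0,6],"fingers":-1},
    {"offset":[0,0,0],"rotation":[0,0,6],"fingers":-1},
    {"offset":[0,0,0],"rotation":[0,0,6],"fingers":-1},
    {"offset":[0,0,0],"rotation":[0,0,6],"fingers":-1},
    {"offset":[0,0,0],"rotation":[0,0,6],"fingers":-1},
  ],
)

```text
t: 21.12
eef_pos: [0.5562, -0.0536, 0.3498]
eef_rot: [-0.002, 0.622, 0.783, -0.001]
wrist_force: [0.1, -0.1, -0.6]
grip_width: 1.003
```

```bash
python3 - <<'E'
from h import *
to(.6884,-.0235,.34)
for n in ('top','scene','wrist'):
    f=grab(n,'g_'+n+'.png');P=world(f)
    h=cv2.cvtColor(f['color'],cv2.COLOR_RGB2HSV)
    m=(P[...,2]>.25)&(P[...,2]<.31)&(h[...,1]>110)&(h[...,0]<20)&(abs(P[...,0]-.688)<.05)&(abs(P[...,1]+.0235)<.08)
    p=P[m];print(n,m.sum())
    if m.sum()>20:
        c,s,a=cv2.minAreaRect((p[:,:2]*1000).astype(np.float32));print(p.mean(0).round(4),'top z',np.percentile(p[:,2],95).round(4),np.round(c,1),np.round(s,1),round(a,1))
E
```

```text
t 21.12 pos [ 0.5562 -0.0536  0.3498] yawY 13.03 tilt [-0.0049  0.0012 -1.    ] W 1.003 F [ 0.1  -0.06 -0.59] q6 -0.45
offset cm [-0.05 13.57  0.92]
top 55
[0.6805 0.0023 0.2877] top z 0.292 [681.8   2.4] [19.1 30.7] 2.7
scene 187
[ 0.6951 -0.0189  0.2864] top z 0.2903 [694.8 -21.8] [18.9 89.6] 10.9
wrist 3086
[ 0.6847 -0.0213  0.2858] top z 0.2894 [687.5 -23.2] [20.3 92.7] 13.6
```

View pics/g_wrist.png

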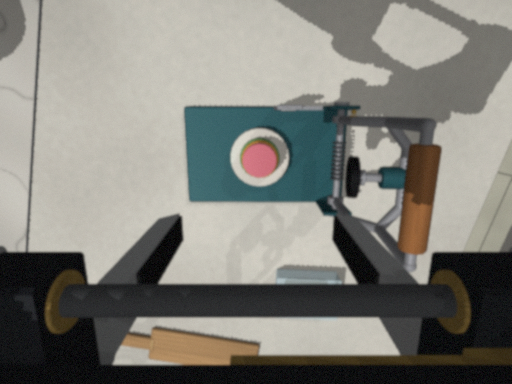

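The grip is at (420,200) in the wrist view, measured at (0.6875,-0.0232). That agrees with the model to within 1 mm.

play_rows(
  increments=[
    {"offset":[0,2.0,0],"rotation":[0,0,0],"fingers":-1},
    {"offset":[0,3.3,0],"rotation":[0,0,0],"fingers":-1},
    {"offset":[0,3.3,0],"rotation":[0,0,0],"fingers":-1},
    {"offset":[0,3.0,0],"rotation":[0,0,0],"fingers":-1},
    {"offset":[0,1.9,0],"rotation":[0,0,0],"fingers":-1},
  ],
)

```text
t: 21.68
eef_pos: [0.6905, -0.0218, 0.35]
eef_rot: [-0.001, 0.619, 0.785, -0.0]
wrist_force: [0.1, 0.2, -0.1]
grip_width: 1.0
```

play_rows(
  increments=[
    {"offset":[0,0,0],"rotation":[0,0,0],"fingers":-1},
    {"offset":[0,0,1.5],"rotation":[0,0,0],"fingers":-1},
    {"offset":[0,0,1.5],"rotation":[0,0,0],"fingers":-1},
    {"offset":[0,0,0],"rotation":[0,0,0],"fingers":-1},
    {"offset":[0,0,0],"rotation":[0,0,0],"fingers":-1},
  ],
)

```text
t: 22.1
eef_pos: [0.6869, -0.0227, 0.3214]
eef_rot: [-0.001, 0.62, 0.785, -0.001]
wrist_force: [0.0, -0.3, 0.4]
grip_width: 0.998
```

```bash
python3 - <<'E'
from h import *
to(.688,-.0233,.2587)
E
```

```text
t 22.1 pos [ 0.6869 -0.0227  0.3214] yawY 13.39 tilt [-3.3e-03  4.0e-04 -1.0e+00] W 0.998 F [ 0.05 -0.32  0.4 ] q6 -0.37
offset cm [-0.09  0.11  6.27]
```

play_rows(
  increments=[
    {"offset":[-0.05,0.08,1.7],"rotation":[0,0,0],"fingers":-1},
    {"offset":[0,0,2.0],"rotation":[0,0,0],"fingers":-1},
    {"offset":[0,0,1.5],"rotation":[0,0,0],"fingers":-1},
    {"offset":[0,0,1.0],"rotation":[0,0,0],"fingers":-1},
    {"offset":[0,0,0],"rotation":[0,0,0],"fingers":0.3},
  ],
)

```text
t: 22.52
eef_pos: [0.6879, -0.0229, 0.2589]
eef_rot: [-0.001, 0.62, 0.785, -0.001]
wrist_force: [-0.4, 0.1, -0.1]
grip_width: 0.958
```

play_rows(
  increments=[
    {"offset":[0,0,0],"rotation":[0,0,0],"fingers":0.3},
    {"offset":[0,0,0],"rotation":[0,0,0],"fingers":0.3},
    {"offset":[0,0,0],"rotation":[0,0,0],"fingers":0.3},
    {"offset":[0,0,0],"rotation":[0,0,0],"fingers":0.3},
    {"offset":[0,0,0],"rotation":[0,0,0],"fingers":0.3},
  ],
)

```text
t: 22.93
eef_pos: [0.6895, -0.0229, 0.2613]
eef_rot: [0.001, 0.62, 0.784, 0.0]
wrist_force: [0.6, 0.3, -0.2]
grip_width: 0.611
```

```bash
python3 - <<'E'
from h import *
to(.688,-.0233,.2587)
E
```

```text
t 22.93 pos [ 0.6895 -0.0229  0.2613] yawY 13.34 tilt [ 1.4e-03 -1.0e-04 -1.0e+00] W 0.611 F [ 0.56  0.26 -0.18] q6 -0.37
offset cm [-0.01 -0.15  0.26]
```

play_rows(
  increments=[
    {"offset":[0,-0.15,0.2],"rotation":[0,0,0],"fingers":1},
    {"offset":[0,0,0],"rotation":[0,0,0],"fingers":1},
    {"offset":[0,0,0],"rotation":[0,0,0],"fingers":1},
    {"offset":[0,0,0],"rotation":[0,0,0],"fingers":1},
    {"offset":[0,0,0],"rotation":[0,0,0],"fingers":1},
  ],
  force=45,
)

```text
t: 23.35
eef_pos: [0.688, -0.0231, 0.2585]
eef_rot: [0.0, 0.62, 0.784, 0.0]
wrist_force: [0.6, 0.2, -0.1]
grip_width: 0.255
```

play_rows(
  increments=[
    {"offset":[0,0,0],"rotation":[0,0,0],"fingers":1},
    {"offset":[0,0,0],"rotation":[0,0,0],"fingers":1},
    {"offset":[0,0,0],"rotation":[0,0,0],"fingers":1},
    {"offset":[0,0,0],"rotation":[0,0,0],"fingers":1},
    {"offset":[0,0,0],"rotation":[0,0,0],"fingers":1},
  ],
)

```text
t: 23.77
eef_pos: [0.6878, -0.0232, 0.2585]
eef_rot: [0.0, 0.62, 0.784, 0.0]
wrist_force: [1.0, 0.3, -0.0]
grip_width: 0.245
```

```bash
cat > arc.py <<'E'
from h import *
import sys
# arm value estimate from TCP and the tool offsets to follow the arc
yaw=np.radians(13.2);ex=np.array([np.cos(yaw),np.sin(yaw)]);ey=np.array([-ex[1],ex[0]])
H=np.array([.557,-.0543])+.12*ex
def gp(a):
    t=1.5-a;return -(.21*np.cos(t)-.03*np.sin(t)),.066+.21*np.sin(t)+.03*np.cos(t)
s=r.get_state();e=s['eef_pos'];rx=(e[:2]-H)@ex;rz=e[2]+.019
a=1.5-(np.arctan2(rz-.066,-rx)-np.arctan2(.03,.21))
print('arm est',a.round(4),'radius',np.hypot(rx,rz-.066).round(4),'lat',((e[:2]-H)@ey).round(4),'rx,rz',rx.round(4),rz.round(4))
to(*(H+gp(0)[0]*ex),gp(0)[1]-.019)
A=[float(x) for x in sys.argv[1:]]
p=np.array([rx,rz])
for v in A:
    g=np.array(gp(v));print(v,'dy(tool y, cm)',((g-p)[0]*100).round(2),'dz(down)',(-(g-p)[1]*100).round(2));p=g
E
python3 arc.py .1 .2 .3 .4 .5 .6 .7 .8 .9 1.0 1.1 1.2 1.28
```

```text
arm est 0.0029 radius 0.212 lat 0.0005 rx,rz 0.0144 0.2775
t 23.77 pos [ 0.6878 -0.0232  0.2585] yawY 13.33 tilt [ 3.e-04  2.e-04 -1.e+00] W 0.245 F [ 1.03  0.28 -0.  ] q6 -0.37
offset cm [-0.05  0.06 -0.01]
0.1 dy(tool y, cm) -2.06 dz(down) -0.05
0.2 dy(tool y, cm) -2.11 dz(down) 0.17
0.3 dy(tool y, cm) -2.09 dz(down) 0.38
0.4 dy(tool y, cm) -2.04 dz(down) 0.58
0.5 dy(tool y, cm) -1.97 dz(down) 0.78
0.6 dy(tool y, cm) -1.88 dz(down) 0.98
0.7 dy(tool y, cm) -1.77 dz(down) 1.16
0.8 dy(tool y, cm) -1.65 dz(down) 1.33
0.9 dy(tool y, cm) -1.51 dz(down) 1.49
1.0 dy(tool y, cm) -1.35 dz(down) 1.63
1.1 dy(tool y, cm) -1.18 dz(down) 1.76
1.2 dy(tool y, cm) -1.0 dz(down) 1.87
1.28 dy(tool y, cm) -0.66 dz(down) 1.56
```

play_rows(
  increments=[
    {"offset":[0,-1.0,-0.05],"rotation":[0,0,0],"fingers":1},
    {"offset":[0,-1.06,0.0],"rotation":[0,0,0],"fingers":1},
    {"offset":[0,-1.06,0.06],"rotation":[0,0,0],"fingers":1},
    {"offset":[0,-1.05,0.11],"rotation":[0,0,0],"fingers":1},
    {"offset":[0,0,0],"rotation":[0,0,0],"fingers":1},
  ],
)

```text
t: 24.18
eef_pos: [0.6443, -0.0334, 0.2566]
eef_rot: [-0.001, 0.62, 0.784, -0.001]
wrist_force: [0.8, 0.3, -3.0]
grip_width: 0.245
```

```bash
python3 arc.py .3 .4 .5 .6 .7 .8 .9 1.0 1.1 1.2 1.28
```

```text
arm est 0.2144 radius 0.2118 lat 0.0005 rx,rz -0.0303 0.2756
t 24.18 pos [ 0.6443 -0.0334  0.2566] yawY 13.3 tilt [-3.2e-03 -4.0e-04 -1.0e+00] W 0.245 F [ 0.83  0.31 -3.04] q6 -0.39
offset cm [-0.05  4.53 -0.21]
0.3 dy(tool y, cm) -1.79 dz(down) 0.3
0.4 dy(tool y, cm) -2.04 dz(down) 0.58
0.5 dy(tool y, cm) -1.97 dz(down) 0.78
0.6 dy(tool y, cm) -1.88 dz(down) 0.98
0.7 dy(tool y, cm) -1.77 dz(down) 1.16
0.8 dy(tool y, cm) -1.65 dz(down) 1.33
0.9 dy(tool y, cm) -1.51 dz(down) 1.49
1.0 dy(tool y, cm) -1.35 dz(down) 1.63
1.1 dy(tool y, cm) -1.18 dz(down) 1.76
1.2 dy(tool y, cm) -1.0 dz(down) 1.87
1.28 dy(tool y, cm) -0.66 dz(down) 1.56
```

play_rows(
  increments=[
    {"offset":[0,-1.8,0.3],"rotation":[0,0,0],"fingers":1},
    {"offset":[0,-2.0,0.58],"rotation":[0,0,0],"fingers":1},
    {"offset":[0,-1.97,0.78],"rotation":[0,0,0],"fingers":1},
    {"offset":[0,-1.88,0.98],"rotation":[0,0,0],"fingers":1},
    {"offset":[0,0,0],"rotation":[0,0,0],"fingers":1},
  ],
)

```text
t: 24.6
eef_pos: [0.5692, -0.051, 0.2292]
eef_rot: [-0.002, 0.621, 0.784, -0.001]
wrist_force: [2.4, -0.3, -1.8]
grip_width: 0.245
```

```bash
python3 arc.py .7 .8 .9 1.0 1.1 1.2 1.28
```

```text
arm est 0.6036 radius 0.2114 lat 0.0005 rx,rz -0.1074 0.2482
t 24.6 pos [ 0.5692 -0.051   0.2292] yawY 13.29 tilt [-4.1e-03 -3.0e-04 -1.0e+00] W 0.245 F [ 2.45 -0.25 -1.76] q6 -0.44
offset cm [-0.06 12.23 -2.99]
0.7 dy(tool y, cm) -1.74 dz(down) 1.06
0.8 dy(tool y, cm) -1.65 dz(down) 1.33
0.9 dy(tool y, cm) -1.51 dz(down) 1.49
1.0 dy(tool y, cm) -1.35 dz(down) 1.63
1.1 dy(tool y, cm) -1.18 dz(down) 1.76
1.2 dy(tool y, cm) -1.0 dz(down) 1.87
1.28 dy(tool y, cm) -0.66 dz(down) 1.56
```

play_rows(
  increments=[
    {"offset":[0,-1.74,1.06],"rotation":[0,0,0],"fingers":1},
    {"offset":[0,-1.65,1.33],"rotation":[0,0,0],"fingers":1},
    {"offset":[0,-1.51,1.49],"rotation":[0,0,0],"fingers":1},
    {"offset":[0,-1.35,1.63],"rotation":[0,0,0],"fingers":1},
    {"offset":[0,0,0],"rotation":[0,0,0],"fingers":1},
  ],
)

```text
t: 25.02
eef_pos: [0.5098, -0.0649, 0.1743]
eef_rot: [-0.001, 0.62, 0.784, -0.001]
wrist_force: [0.1, -0.4, 2.5]
grip_width: 0.246
```

```bash
python3 arc.py  1.1 1.2 1.25 1.3 1.35 1.4 1.45 1.5
```

```text
arm est 0.9945 radius 0.2111 lat 0.0005 rx,rz -0.1684 0.1933
t 25.02 pos [ 0.5098 -0.0649  0.1743] yawY 13.3 tilt [-3.4e-03  4.0e-04 -1.0e+00] W 0.246 F [ 0.14 -0.37  2.49] q6 -0.49
offset cm [-0.07 18.32 -8.49]
1.1 dy(tool y, cm) -1.33 dz(down) 1.79
1.2 dy(tool y, cm) -1.0 dz(down) 1.87
1.25 dy(tool y, cm) -0.43 dz(down) 0.97
1.3 dy(tool y, cm) -0.38 dz(down) 0.99
1.35 dy(tool y, cm) -0.33 dz(down) 1.01
1.4 dy(tool y, cm) -0.28 dz(down) 1.02
1.45 dy(tool y, cm) -0.23 dz(down) 1.04
1.5 dy(tool y, cm) -0.18 dz(down) 1.05
```

Slower now, up to about 1.28.

play_rows(
  increments=[
    {"offset":[0,-1.33,1.79],"rotation":[0,0,0],"fingers":1},
    {"offset":[0,-1.0,1.87],"rotation":[0,0,0],"fingers":1},
    {"offset":[0,-0.43,0.97],"rotation":[0,0,0],"fingers":1},
    {"offset":[0,0,0],"rotation":[0,0,0],"fingers":1},
    {"offset":[0,0,0],"rotation":[0,0,0],"fingers":1},
  ],
  force=50,
)

```text
t: 25.43
eef_pos: [0.485, -0.0708, 0.1303]
eef_rot: [-0.001, 0.62, 0.784, -0.0]
wrist_force: [-3.4, 2.0, 3.9]
grip_width: 0.239
```

```bash
python3 arc.py  1.3 1.35 1.4 1.45 1.5 1.52
```

```text
arm est 1.2359 radius 0.211 lat 0.0004 rx,rz -0.1938 0.1493
t 25.43 pos [ 0.485  -0.0708  0.1303] yawY 13.33 tilt [-0.002   0.0012 -1.    ] W 0.239 F [-3.38  2.    3.92] q6 -0.52
offset cm [ -0.07  20.87 -12.86]
1.3 dy(tool y, cm) -0.6 dz(down) 1.22
1.35 dy(tool y, cm) -0.33 dz(down) 1.01
1.4 dy(tool y, cm) -0.28 dz(down) 1.02
1.45 dy(tool y, cm) -0.23 dz(down) 1.04
1.5 dy(tool y, cm) -0.18 dz(down) 1.05
1.52 dy(tool y, cm) -0.06 dz(down) 0.42
```

play_rows(
  increments=[
    {"offset":[0,-0.5,1.1],"rotation":[0,0,0],"fingers":1},
    {"offset":[0,-0.33,1.0],"rotation":[0,0,0],"fingers":1},
    {"offset":[0,-0.28,1.0],"rotation":[0,0,0],"fingers":1},
    {"offset":[0,0,0],"rotation":[0,0,0],"fingers":1},
    {"offset":[0,0,0],"rotation":[0,0,0],"fingers":1},
  ],
)

```text
t: 25.85
eef_pos: [0.4749, -0.0732, 0.0996]
eef_rot: [-0.0, 0.62, 0.784, 0.0]
wrist_force: [-3.3, 3.6, 7.0]
grip_width: 0.24
```

```bash
python3 arc.py  1.4 1.45 1.5 1.52
```

```text
arm est 1.3901 radius 0.2109 lat 0.0004 rx,rz -0.2043 0.1186
t 25.85 pos [ 0.4749 -0.0732  0.0996] yawY 13.32 tilt [-1.0e-04  1.2e-03 -1.0e+00] W 0.24 F [-3.27  3.62  7.02] q6 -0.53
offset cm [ -0.06  21.94 -15.9 ]
1.4 dy(tool y, cm) -0.17 dz(down) 0.17
1.45 dy(tool y, cm) -0.23 dz(down) 1.04
1.5 dy(tool y, cm) -0.18 dz(down) 1.05
1.52 dy(tool y, cm) -0.06 dz(down) 0.42
```

play_rows(
  increments=[
    {"offset":[0,-0.1,0.6],"rotation":[0,0,0],"fingers":1},
    {"offset":[0,-0.15,0.7],"rotation":[0,0,0],"fingers":1},
    {"offset":[0,-0.12,0.7],"rotation":[0,0,0],"fingers":1},
    {"offset":[0,-0.08,0.5],"rotation":[0,0,0],"fingers":1},
    {"offset":[0,0,0],"rotation":[0,0,0],"fingers":1},
  ],
)

```text
t: 26.27
eef_pos: [0.4702, -0.0743, 0.0747]
eef_rot: [-0.0, 0.62, 0.784, 0.0]
wrist_force: [-4.4, 3.0, 10.8]
grip_width: 0.242
```

```bash
python3 arc.py 1.5 1.52; python3 - <<'E'
from h import *
grab('scene','s6.png')
f=grab('scene');im=cv2.cvtColor(f['color'],cv2.COLOR_RGB2BGR)[120:280,150:330];cv2.imwrite('pics/s6.png',cv2.resize(im,None,fx=4,fy=3.75))
E
```

```text
arm est 1.5102 radius 0.2109 lat 0.0004 rx,rz -0.2091 0.0937
t 26.27 pos [ 0.4702 -0.0743  0.0747] yawY 13.33 tilt [-3.e-04  1.e-03 -1.e+00] W 0.242 F [-4.42  3.01 10.82] q6 -0.54
offset cm [ -0.07  22.41 -18.39]
1.5 dy(tool y, cm) -0.09 dz(down) -0.23
1.52 dy(tool y, cm) -0.06 dz(down) 0.42
```

View pics/s6.png

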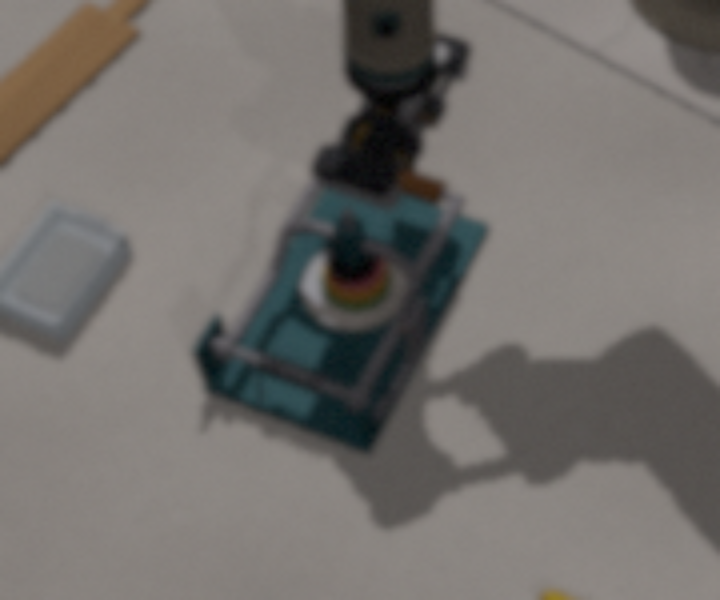

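The scene crop shows the foot seated on the three-layer stack at (355,285), the arm level, and the grip at (425,187) still between the fingers. I check for slip in the fingers by measuring grip height from depth, after a brief hold.

play_rows(
  increments=[
    {"offset":[0,0,0],"rotation":[0,0,0],"fingers":1},
    {"offset":[0,0,0],"rotation":[0,0,0],"fingers":1},
    {"offset":[0,0,0],"rotation":[0,0,0],"fingers":1},
    {"offset":[0,0,0],"rotation":[0,0,0],"fingers":1},
    {"offset":[0,0,0],"rotation":[0,0,0],"fingers":1},
  ],
)

```text
t: 26.78
eef_pos: [0.4703, -0.0743, 0.0755]
eef_rot: [-0.0, 0.62, 0.784, 0.0]
wrist_force: [-5.1, 3.1, 9.8]
grip_width: 0.242
```

```bash
python3 arc.py 1.5; python3 - <<'E'
from h import *
yaw=np.radians(13.2);ex=np.array([np.cos(yaw),np.sin(yaw)]);ey=np.array([-ex[1],ex[0]]);H=np.array([.557,-.0543])+.12*ex
for n in ('top','scene','wrist'):
    f=grab(n);P=world(f);h=cv2.cvtColor(f['color'],cv2.COLOR_RGB2HSV)
    rx=(P[...,:2]-H)@ex;ry=(P[...,:2]-H)@ey;z=P[...,2]
    m=(abs(rx+.21)<.03)&(abs(ry)<.05)&(abs(ry)>.012)&(z>.07)&(z<.13)&(h[...,0]<20)&(h[...,1]>90)
    if m.sum()>5: print(n,'grip',m.sum(),'rx',np.median(rx[m]).round(4),'z95',np.percentile(z[m],[50,90,97]).round(4))
    for s in (-1,1):
        q=(abs(ry-s*.062)<.006)&(rx<-.02)&(rx>-.19)&(z>.05)&(z<.14)
        if q.sum()>15:
            k,b=np.polyfit(rx[q],z[q],1);print(n,'rail',s,q.sum(),'slope',k.round(4),'z at hinge',b.round(4))
E
```

```text
arm est 1.5062 radius 0.2109 lat 0.0003 rx,rz -0.209 0.0945
t 26.78 pos [ 0.4703 -0.0743  0.0755] yawY 13.33 tilt [ 1.e-04  8.e-04 -1.e+00] W 0.242 F [-5.09  3.08  9.81] q6 -0.54
offset cm [ -0.07  22.41 -18.3 ]
1.5 dy(tool y, cm) -0.1 dz(down) -0.15
top rail -1 58 slope 0.0179 z at hinge 0.0724
top rail 1 150 slope -0.2586 z at hinge 0.0599
scene grip 38 rx -0.2011 z95 [0.103  0.1069 0.108 ]
scene rail -1 131 slope -0.3012 z at hinge 0.0548
scene rail 1 150 slope -0.2553 z at hinge 0.0583
wrist grip 3552 rx -0.2091 z95 [0.1047 0.1063 0.1068]
wrist rail -1 102 slope 0.087 z at hinge 0.1149
wrist rail 1 4952 slope -0.2659 z at hinge 0.0576
```

play_rows(
  increments=[
    {"offset":[0,0,0],"rotation":[0,0,0],"fingers":1},
    {"offset":[0,0,0],"rotation":[0,0,0],"fingers":1},
    {"offset":[0,0,0],"rotation":[0,0,0],"fingers":1},
    {"offset":[0,0,0],"rotation":[0,0,0],"fingers":1},
    {"offset":[0,0,0],"rotation":[0,0,0],"fingers":1},
  ],
)

```text
t: 27.35
eef_pos: [0.4703, -0.0743, 0.0755]
eef_rot: [-0.0, 0.62, 0.784, 0.0]
wrist_force: [-4.2, 3.2, 10.8]
grip_width: 0.245
```

```bash
python3 arc.py 1.5 && python3 -c "
from h import *
s=r.get_state()
if s['eef_pos'][2]<.0775: r.job_done();print('handed in')"
```

```text
arm est 1.5062 radius 0.2109 lat 0.0003 rx,rz -0.2089 0.0945
t 27.35 pos [ 0.4703 -0.0743  0.0755] yawY 13.34 tilt [ 2.e-04  8.e-04 -1.e+00] W 0.245 F [-4.16  3.23 10.83] q6 -0.54
offset cm [ -0.07  22.41 -18.3 ]
1.5 dy(tool y, cm) -0.11 dz(down) -0.15
the job is handed in; nothing more can be done
handed in
```

The three rounds are stacked on the plate (green, then amber, then pink), and I handed the job in at about 27 s with the handle held down at the third click.

- **Stack:** each round measured within 2 mm of the plate centre before pressing. The last scene picture showed the foot seated on the intact stack.
- **Handle:** it came down in one pull along its arc. From the tool position the arm stands at about 1.506, past the 1.455 crest and short of the 1.54 stop. This did not change over the last 0.6 s of holding, with about 11 N of upward force on the wrist and a 50 N grip.
- **Slip check:** the wrist camera put the top of the grip at 0.107 m against 0.108 m expected at 1.50, so there was no visible slip in the fingers.
- **Checks that disagreed:** line fits to the side rails scattered, with no consistent slope or height between the cameras, so I did not use them.
- **Bystanders:** nothing was moved on purpose. I did not re-measure the brush, soap box, paddle or carousel at the end, but I saw no sign of contact.

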